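Put the bench spool winder into gear

ROBOT

A 6-joint arm with a two-finger parallel gripper is mounted at the origin on the work surface. World frame = base frame: x ahead of the robot, y to its left, z up, the work surface at z = 0. Lengths are in mm, angles in rad, forces in N, time in s.
With the tool pointing down it reaches from about 375 to 900 mm from the base axis. Payload 3.1 kg.
Tool frame: the origin (TCP) lies on the centre line of the jaws, within the pads' length; the fingertips stand ahead of it and the grasp point (between the pads) lies 11 mm behind it (nose_length is the z of the fingertips in the tool frame, in mm); z points along the fingers, y is the line along which they close (so a half turn about z gives the same grasp; the last joint's range is limited). The gripper opens to 85 mm and grips with 20 to 120 N. Pads are 22 mm wide; open, the fingers measure 114 mm over their backs; the gripper's body (76 mm by 85 mm) begins 54 mm behind the grasp point. The pads swing forward as they close: fully open they stand 13 mm farther back than shut.
Start: joints at [1.071, 0.527, 1.433, -0, 1.181, -0.178], TCP at [197.631, 592.907, 239.31] pointing down, gripper open.
Joint ranges: [-3.08, 3.08], [-0.75, 2.2], [0.22, 2.44], [-1.43, 4.57], [0, 2.65], [-2.85, 2.85]. Speed limits (rad/s): [2.79, 2.79, 3.14, 3.14, 3.14, 3.14].

INTERFACE

Orientations are given as a 3x3 rotation matrix whose columns are the frame's x, y, z axes.
In Python, from cell import * gives the robot as it stands.
- The arm moves only by the tool move_arm, never from a script. Its arguments are lists of equal length, an entry for each row: "dp": the shift along the tool's x, y, z as a fraction of full scale, a list of three; "dr": the turn, a rotation vector about the tool's x, y, z as a fraction of full scale, a list of three; "grip": the opening, from 0 (shut) to 1 (fully open). In form: {"dp": [[dx, dy, dz], ...], "dr": [[rx, ry, rz], ...], "grip": [grip, ...]}. A call has 1 to 5 rows; each row shifts and turns the commanded pose from where the row before left it, along the tool's axes as they then stand; what a row does not reach is not made up. Full scale, the value 1, is 50 mm for a shift and 2 pi rad for a turn. A row lasts 1/12 s, in which the tool goes at most 41.7 mm and 7.16 degrees, less where a joint would pass 70% of its speed; a pose out of reach is approached as far as the arm can. A call with a number of a shift or a turn outside -1 to 1 is refused whole. A call with a gripper value outside its range is refused whole. The fingers move at their own pace and stop on an object; "squeeze" is the grip in N (left out, the last holds). Time passes only in rows, so rows that do not move let the fingers close. It gives the time, the measured TCP pose, the force, the opening and the grip force at its end, in the units of the state.
- sense(): the state, without advancing time (a new reading comes with each control period).
- read_camera(name): name is "scene" or "top"; returns a dict with "image" (480x640x3 uint8, red, green, blue), "K" (3x3 intrinsics, pixels), "xyz" and "attitude" of the camera in the world. Camera axes: x right, y down, z forward; pixel columns grow to the right and rows downward; lengths in mm; the calibration is good to about 2 mm. A picture is of the moment at which its call begins. There is no depth.
- close_job(): hands the job in; it is judged then, once.
The state is a dict: "time": time; "joint_pos": joint angles; "joint_vel": joint speeds; "tau": joint torques, N m; "eef_pos": TCP position; "tcp_rot": TCP orientation; "wrist_force": force on the tool from outside, world axes, zero at the start; "torque": the same for the moment, N m; "gripper_width": finger opening in mm; "gripper_force": force on a finger pad.
Only numpy, scipy, OpenCV 4.12 (cv2) and the standard library are available. Lean on these libraries where they do the work, as an engineer would, in place of code of your own. Each camera call takes 0.05 s, during which the arm holds its last target. There are 200 camera calls.

TASK

Put the spool winder into gear: hold the red gear-change knob, rock the spindle to and fro with it while easing it down, until the hidden teeth drop into mesh and the knob goes fully home. Be gentle with the teeth: press only lightly while they butt, and stop turning once they have dropped in. Then slide the yellow keeper fully in over the knob's flange, let go of everything, and leave the other things on the bench where they are.

Things in the scene. Friction and masses are not known exactly. Their poses are not given: they have to be found in the camera images.
- winder: Grey bench spool winder, casing 170 x 240 x 115 mm high (its yaw varies), fixed to the bench. Origin at bench height below the vertical spindle axis; z up. On its +y side a horizontal shaft carries a copper-coloured spool (90 mm across, out to y = 199 mm, up to 110 mm high); on its -y side the yellow keeper lies on a dark slide block (44 mm wide, y from -124 to -58 mm, top 148 mm high).
- drive: Round aluminium gear housing (100 mm across, 20 mm high) on top of the casing under the knob, coaxial with the spindle; origin at the centre of its foot, 115 mm above the bench. It hides a gear with six teeth, which the drive holds: it cannot be turned by hand and its angle is not known. A gap comes every 60 degrees and allows about 6 degrees of free turning either way.
- spindle: Vertical steel spindle that carries the red knob and the dog tooth that drops into the gear's gaps; origin on its axis at bench height, z up. In neutral it turns freely both ways (0.04 N m of friction), together with the knob. Its x axis is square to the flat sides of the knob's grip bar, its y axis runs along the bar.
- knob_grip (a point): Centre of the grip bar of the red gear-change knob. The bar is 20 mm wide (x axis, between the flat sides to pinch), 44 mm long (y axis) and 42 mm high, 21 mm of it above and below this point; it stands on a round red flange 76 mm across and 8 mm thick, whose underside is 34 mm below this point. The knob can only slide up and down on the spindle and turn with it.
- knob (a joint): How far down the knob is, in m: 0 = up (neutral), 0.014 = fully home, against a solid stop. It needs about 2 N to push down and stays where it is left. The teeth butt at about 5 mm down unless a gap lies under the dog; butting teeth stop the knob hard (about 1 mm of give at most). More than 30 N between the teeth, from pressing or from turning, damages them.
- keeper_tab (a point): Centre of the upright tab of the yellow keeper: 20 mm wide (x axis), 14 mm thick (y axis, the sliding direction), 40 mm high, 20 mm of it above and below this point. The tab stands on the keeper's blade, 8 mm thick and 30 mm wide, which reaches 32 mm from this point in +y, towards the knob, and 38 mm in -y.
- keeper (a joint): How far the keeper is slid in, in m: 0 = fully out, 0.026 = fully in, against its stop, where its blade covers the rim of the flange by 10 mm. It moves along +y of the winder, towards the spindle, against about 2.5 N of friction and stays where it is left. While the knob is not home, its flange blocks the blade at 0.016.
- bin: Loose open blue parts bin, 100 x 150 x 60 mm high, origin at the centre of its underside. Bystander.
- driver: Loose screwdriver lying on the bench, origin at the underside of its middle. Bystander.
- reel: Loose black and green wire reel standing on its flat side, 70 mm across, 50 mm high, origin at the centre of its underside. Bystander.

How it is judged (in metres and radians):
On the way, in this order (a step that is already met when the one before it is completed fails the run):
1. the teeth are in mesh and the knob is fully home (value of joint knob above 0.0125 m), for 0.2 s.
2. the keeper is slid fully in over the flange (value of joint keeper above 0.022 m), for 0.2 s.
At the end, for the whole second after the job is handed in: The knob is home (at least 12.5 of its 14 mm down) with the teeth in mesh, and the keeper is in (at least 22 of its 26 mm) (value of joint knob above 0.0125 m and value of joint keeper above 0.022 m); the robot touches nothing.
It fails at once if more than 30 N between the teeth (forced by pressing or turning) (contact force between spindle and drive above 30 N).
It fails at once if a bystander is moved by more than 20 mm (distance of any of bin, driver, reel from where it was at the start of the episode above 0.02 m).
It also fails if it takes over 59 s, if anything falls off the work surface, if the arm or the gripper's body presses on something with over 40 N, if the wrist force passes 120 N, or if a joint passes its speed limit or range.

## Working session

There is one attempt and no reset: what is moved stays moved. The work goes in short steps, Python scripts to look and compute and a tool call to move; the robot and the scene stay as the last step left them, time stands still between calls to the robot, and variables do not carry over. Pictures are saved under pics/ and viewed, at most 10 in all, crops included, and the job is handed in when it is done.

Besides the shell and the picture viewer there is one more tool, called as name(argument=value, ...) on one line, values as JSON. move_arm: Moves the arm, as the interface text tells. Shift numbers are shares of 50 mm and turn numbers shares of 2 pi rad, none past 1 either way. Its arguments: {"type":"object","properties":{"dp":{"type":"array"},"dr":{"type":"array"},"grip":{"type":"array"},"squeeze":{"type":"number"}},"required":["dp","dr","grip"]}

```bash
mkdir -p pics; ls; python3 - <<'E'
from cell import *
import cv2
s=sense(); print({k:(v.tolist() if hasattr(v,'tolist') else v) for k,v in s.items()})
for n in("scene","top"):
    c=read_camera(n); cv2.imwrite(f"pics/{n}0.png",c["image"][:,:,::-1]); print(n,c["K"],c["xyz"],c["attitude"])
E
```

```text
pics
{'time': 0.0, 'joint_pos': [1.070530517799188, 0.5285155403914229, 1.4338771031946707, -1.2318290507324488e-05, 1.1814142237375909, -0.1784926625904401], 'joint_vel': [0.0004629352491259328, 0.0003428665645905084, 0.0014046507647241654, -0.0009627041064682457, -0.0006782560292326985, 0.0008105849759497648], 'tau': [0.0021800529066240415, -44.23552393913269, -17.802629470825195, -4.7797901743251714e-05, 0.008315026061609387, -3.999995001890966e-08], 'eef_pos': [197.28936697504867, 592.3153615504441, 238.31128829453615], 'tcp_rot': [[-0.9486774355186944, 0.3162436030872927, -0.001052066556867159], [0.316245122451667, 0.948675511703221, -0.001948337794505487], [0.00038192041501622625, -0.002181055019519368, -0.9999975485648945]], 'wrist_force': [0.2474603069113307, 0.4476623512277445, -0.20814010102775746], 'torque': [0.01334906098322032, -0.00814052189036776, 0.00017927508953195345], 'gripper_force': 0.0, 'gripper_width': 85.09311597694094}
scene [[518.44777589   0.         322.20897968]
 [  0.         518.44777589 242.25094611]
 [  0.           0.           1.        ]] [1098.78679091  369.54477764  663.91143911] [[-6.73669856e-01  4.59773031e-01 -5.78599762e-01]
 [ 7.39032388e-01  4.19355990e-01 -5.27230199e-01]
 [ 2.33049261e-04 -7.82783056e-01 -6.22294651e-01]]
top [[587.3021904    0.         320.79346087]
 [  0.         587.3021904  239.22536797]
 [  0.           0.           1.        ]] [ 387.45818435  -81.95326572 1153.92760655] [[-0.10753263 -0.96878656  0.22335921]
 [-0.99419287  0.10572204 -0.02008459]
 [-0.00415631 -0.22422188 -0.97452926]]
```

View pics/scene0.png

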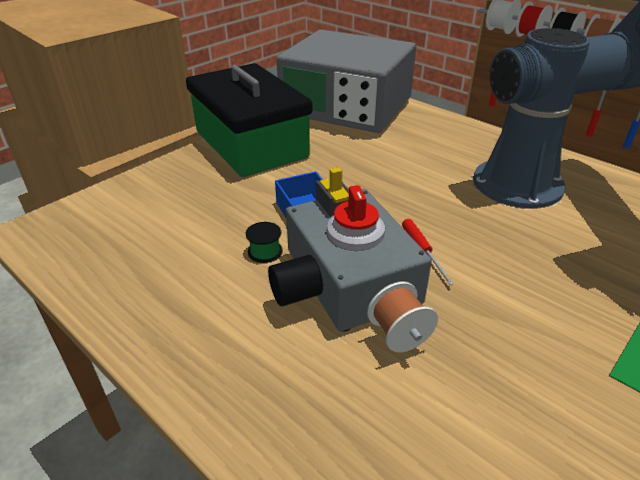

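View pics/top0.png

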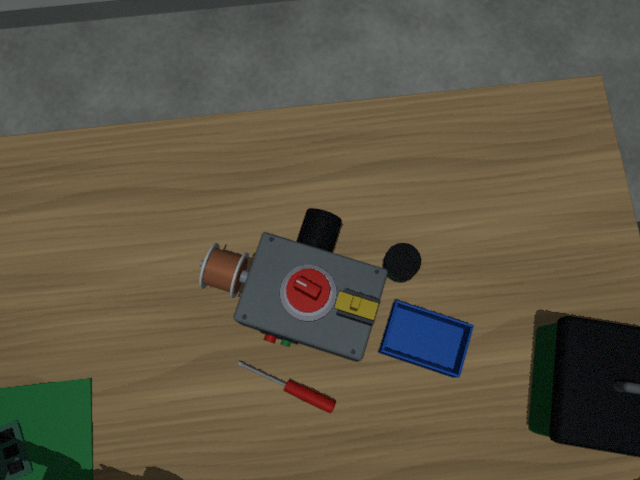

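Scene: knob at about (357,210), keeper tab (336,180), spool (403,318). Top: flange centre (308,292), keeper (357,305), spool (225,270), bin (426,338), driver (310,395), reel (402,262). Next, enlarged crops of the knob.

```bash
python3 - <<'E'
import cv2,numpy as np
t=cv2.imread("pics/top0.png")[255:335,265:385]; s=cv2.imread("pics/scene0.png")[155:255,305:405]
f=lambda a,k:cv2.resize(a,None,fx=k,fy=k,interpolation=cv2.INTER_NEAREST)
a=f(t,3.6).copy();a=cv2.resize(t,(480,320),interpolation=cv2.INTER_CUBIC);b=cv2.resize(s,(320,320),interpolation=cv2.INTER_CUBIC)
cv2.imwrite("pics/crop0.png",np.clip(np.hstack([a,b])*1.3,0,255))
E
```

```text
[ WARN:0@0.024] global loadsave.cpp:1063 imwrite_ Unsupported depth image for selected encoder is fallbacked to CV_8U.
```

View pics/crop0.png

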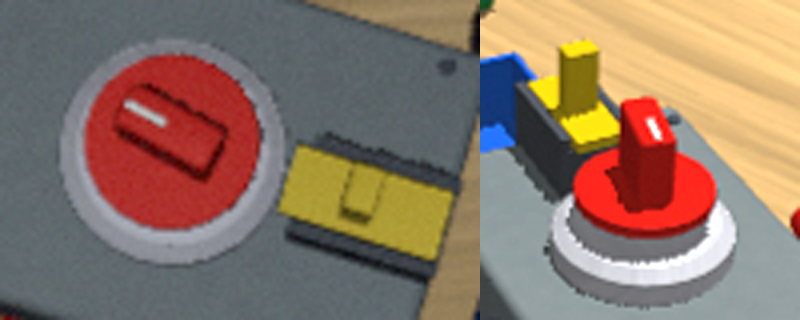

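The crops show the bar's top edge from about (302,276.5) to (322,288) in the top view. Its white mark runs (296.3,280.8)-(306.3,286). The keeper tab top is near (356,302), and the blade is 30 mm wide.

```bash
cat > h.py <<'E'
from cell import *
import cv2,numpy as np
def ray(c,px,z):
    K,R,o=np.array(c["K"]),np.array(c["attitude"]),np.array(c["xyz"])
    d=R@np.linalg.solve(K,[px[0],px[1],1]); return o+d*(z-o[2])/d[2]
def proj(c,p):
    q=np.array(c["K"])@np.array(c["attitude"]).T@(np.array(p,float)-c["xyz"]); return q[:2]/q[2]
def tri(c1,p1,c2,p2):
    A=[];b=[]
    M=np.zeros((3,3));v=np.zeros(3)
    for c,p in((c1,p1),(c2,p2)):
        o=np.array(c["xyz"]);d=ray(c,p,0)-o;d/=np.linalg.norm(d);P=np.eye(3)-np.outer(d,d);M+=P;v+=P@o
    return np.linalg.solve(M,v)
def mask(im,col):
    h=cv2.cvtColor(im,cv2.COLOR_RGB2HSV)
    if col=="y": return cv2.inRange(h,(20,150,60),(33,255,255))
    return cv2.inRange(h,(0,170,60),(6,255,255))|cv2.inRange(h,(174,170,60),(180,255,255))
def big(m):
    return max(cv2.findContours(m,cv2.RETR_EXTERNAL,cv2.CHAIN_APPROX_NONE)[0],key=cv2.contourArea)
E
python3 - <<'E'
from h import *
t=read_camera("top");s=read_camera("scene")
def box(col,im,r):
    m=mask(im,col);k=np.zeros_like(m);k[r[1]:r[3],r[0]:r[2]]=m[r[1]:r[3],r[0]:r[2]];return big(k)
ct=box("r",t["image"],(270,250,345,330))
for z in(147,154,161):
    P=np.array([ray(t,p,z)[:2] for p in ct[:,0]],np.float32)
    (c,r)=cv2.minEnclosingCircle(P);e=cv2.fitEllipse(P);print(z,c,2*r,e)
q=lambda x,y:(265+x/4,255+y/4)
for a,b in((q(125,103),q(165,124)),(q(147,86),q(228,131))):
    A,B=ray(t,a,208),ray(t,b,208);print("bar",A,B,np.linalg.norm(A-B),np.degrees(np.arctan2(*(A-B)[1::-1])))
cy=box("y",t["image"],(325,280,390,330))
P=np.array([ray(t,p,156)[:2] for p in cy[:,0]],np.float32);r=cv2.minAreaRect(P);print("blade",r,cv2.boxPoints(r))
# heights: triangulate tab top, bar top; scene crop scale 3.2
qs=lambda x,y:(305+(x-480)/3.2,155+y/3.2)
print("white", tri(t,q(125,103),s,qs(658,118)),tri(t,q(165,124),s,qs(653,137)), tri(t,q(125,103),s,qs(653,137)),tri(t,q(165,124),s,qs(658,118)))
print("tab", tri(t,q(367,186),s,qs(578,47)))
cs=box("r",s["image"],(325,170,385,240))
P=np.array([ray(s,p,161)[:2] for p in cs[:,0] if p[1]>212],np.float32);e=cv2.fitEllipse(P);print("scene flange",e)
E
```

```text
147 (531.81689453125, -70.74371337890625) 74.64833068847656 ((531.752197265625, -70.68170928955078), (72.37430572509766, 73.11080932617188), 71.38959503173828)
154 (530.8134155273438, -70.82164764404297) 74.12920379638672 ((530.7490844726562, -70.76006317138672), (71.87117004394531, 72.60255432128906), 71.38949584960938)
161 (529.8097534179688, -70.89957427978516) 73.61042785644531 ((529.7459716796875, -70.83842468261719), (71.36803436279297, 72.09430694580078), 71.3892822265625)
bar [539.68781731 -54.30946271 208.        ] [529.36846111 -69.60365649 208.        ] 18.449972247219108 55.99152395437265
bar [545.67595805 -63.90555694 208.        ] [523.76047549 -94.70957763 208.        ] 37.80444506449951 54.570097899567045
blade ((495.6185302734375, -149.88058471679688), (69.06253051757812, 31.302875518798828), 65.3470230102539) [[ 466.99    -174.73581]
 [ 495.43964 -187.79291]
 [ 524.2471  -125.02536]
 [ 495.79742 -111.96826]]
white [539.84624754 -55.25167982 210.8115683 ] [531.08632238 -67.95664939 189.91258975] [541.89157427 -55.43319291 200.28174312] [529.12136363 -67.62514349 200.80994769]
tab [ 496.45649043 -148.31020651  196.03045439]
scene flange ((538.93994140625, -64.4273452758789), (72.15179443359375, 74.70462036132812), 116.60745239257812)
```

```bash
python3 - <<'E'
from h import *
t=read_camera("top");s=read_camera("scene")
a=np.linspace(0,6.283,90)
u=np.array([np.cos(np.radians(55.3)),np.sin(np.radians(55.3)),0]);v=np.array([-u[1],u[0],0])
cs=mask(s["image"],"r");r=np.argwhere(cs[170:240,325:390]);print("scene red rows/cols",r.min(0)+[170,325],r.max(0)+[170,325])
for ft in(147,150,153,157,161):
    c=np.r_[532+(147-ft)*.143,-70.8,0]
    rim=lambda z:np.array([proj(s,[c[0]+38*np.cos(x),c[1]+38*np.sin(x),z]) for x in a])
    R1=rim(ft);R2=rim(ft-8);cc=c+[0,0,ft+47]
    B=np.array([proj(s,cc+i*22*u+j*10*v) for i in(1,-1) for j in(1,-1)])
    print(ft,"lowest",R2[:,1].max().round(1),"left/right",R1[:,0].min().round(1),R1[:,0].max().round(1),"bartop row",B[:,1].min().round(1),"corners",B.round(0).tolist(),"top-cam bar ctr",proj(t,cc).round(1))
E
```

```text
scene red rows/cols [185 334] [228 378]
147 lowest 235.8 left/right 333.0 377.7 bartop row 187.4 corners [[366.0, 202.0], [354.0, 203.0], [359.0, 187.0], [347.0, 189.0]] top-cam bar ctr [307.  285.6]
150 lowest 234.2 left/right 333.1 378.0 bartop row 185.8 corners [[366.0, 200.0], [354.0, 202.0], [359.0, 186.0], [347.0, 187.0]] top-cam bar ctr [307.  285.6]
153 lowest 232.6 left/right 333.3 378.3 bartop row 184.2 corners [[367.0, 198.0], [355.0, 200.0], [359.0, 184.0], [348.0, 186.0]] top-cam bar ctr [307.  285.6]
157 lowest 230.6 left/right 333.6 378.6 bartop row 182.0 corners [[367.0, 196.0], [355.0, 198.0], [359.0, 182.0], [348.0, 183.0]] top-cam bar ctr [307.  285.6]
161 lowest 228.5 left/right 333.8 379.0 bartop row 179.8 corners [[367.0, 194.0], [355.0, 195.0], [360.0, 180.0], [348.0, 181.0]] top-cam bar ctr [306.9 285.5]
```

Heights: tab top comes out at 196 as expected. Bar top is about 200-208. Now I move above the knob.

```bash
python3 -c "
import cell;print([ (k,getattr(cell,k)) for k in dir(cell) if not k.startswith('__') and not callable(getattr(cell,k))][:20])"
```

```text
[('nose_length', 8.0)]
```

move_arm(dp=[[-0.525,-0.523,-0.08],[-0.525,-0.523,-0.08],[-0.525,-0.523,-0.08],[-0.525,-0.523,-0.08],[-0.525,-0.523,-0.08]], dr=[[0,0,0],[0,0,0],[0,0,0],[0,0,0],[0,0,0]], grip=[1,1,1,1,1])

```text
time: 0.72
eef_pos: [281.1, 425.9, 259.5]
tcp_rot: [[-0.949, 0.315, 0.0], [0.315, 0.949, -0.0], [-0.0, 0.0, -1.0]]
wrist_force: [1.0, -0.1, 0.3]
gripper_width: 85.3
gripper_force: 0.0
```

move_arm(dp=[[-0.525,-0.523,-0.08],[-0.525,-0.523,-0.08],[-0.525,-0.523,-0.08],[-0.525,-0.523,-0.08],[-0.525,-0.523,-0.08]], dr=[[0,0,0],[0,0,0],[0,0,0],[0,0,0],[0,0,0]], grip=[1,1,1,1,1])

```text
time: 1.13
eef_pos: [364.4, 260.2, 279.7]
tcp_rot: [[-0.949, 0.316, 0.0], [0.316, 0.949, 0.0], [-0.0, 0.0, -1.0]]
wrist_force: [0.8, -0.7, 0.8]
gripper_width: 85.4
gripper_force: 0.0
```

move_arm(dp=[[-0.525,-0.523,0],[-0.525,-0.523,0],[-0.525,-0.523,0],[-0.525,-0.523,0],[-0.525,-0.523,0]], dr=[[0,0,0],[0,0,0],[0,0,0],[0,0,0],[0,0,0]], grip=[1,1,1,1,1])

```text
time: 1.55
eef_pos: [447.6, 94.5, 279.6]
tcp_rot: [[-0.949, 0.317, 0.001], [0.317, 0.949, 0.0], [-0.001, 0.0, -1.0]]
wrist_force: [-0.1, 0.7, 0.2]
gripper_width: 85.6
gripper_force: 0.0
```

move_arm(dp=[[-0.525,-0.523,0],[-0.525,-0.523,0],[-0.525,-0.523,0],[-0.525,-0.523,0],[-0.525,-0.523,0]], dr=[[0,0,0],[0,0,0],[0,0,0],[0,0,0],[0,0,0]], grip=[1,1,1,1,1])

```text
time: 1.97
eef_pos: [530.7, -71.2, 279.4]
tcp_rot: [[-0.949, 0.317, 0.0], [0.317, 0.949, 0.0], [-0.0, 0.0, -1.0]]
wrist_force: [1.0, -0.2, 0.1]
gripper_width: 85.1
gripper_force: 0.0
```

move_arm(dp=[[0,0,0],[0,0,0],[0,0,0],[0,0,0],[0,0,0]], dr=[[0,0,0.0197],[0,0,0.0197],[0,0,0.0197],[0,0,0.0197],[0,0,0.0197]], grip=[0.6,0.6,0.6,0.6,0.6])

```text
time: 2.38
eef_pos: [530.2, -69.5, 279.2]
tcp_rot: [[-0.584, 0.812, -0.0], [0.812, 0.584, 0.0], [0.0, -0.0, -1.0]]
wrist_force: [0.4, -0.7, 0.8]
gripper_width: 51.4
gripper_force: 0.0
```

move_arm(dp=[[0,0,0],[0,0,0],[0,0,0],[0,0,0],[0,0,0]], dr=[[0,0,0.0197],[0,0,0.0197],[0,0,0.0197],[0,0,0.0197],[0,0,0.0197]], grip=[0.6,0.6,0.6,0.6,0.6])

```text
time: 2.8
eef_pos: [530.2, -69.3, 279.3]
tcp_rot: [[-0.005, 1.0, -0.0], [1.0, 0.005, 0.0], [0.0, -0.0, -1.0]]
wrist_force: [0.6, -0.0, -0.0]
gripper_width: 51.3
gripper_force: 0.0
```

move_arm(dp=[[0,0,0],[0,0,0],[0,0,0],[0,0,0],[0,0,0]], dr=[[0,0,0.0197],[0,0,0.0197],[0,0,0.0197],[0,0,0.0197],[0,0,0.0197]], grip=[0.6,0.6,0.6,0.6,0.6])

```text
time: 3.22
eef_pos: [530.2, -69.3, 279.3]
tcp_rot: [[0.576, 0.817, -0.0], [0.817, -0.576, 0.0], [0.0, -0.0, -1.0]]
wrist_force: [1.2, -0.3, 0.0]
gripper_width: 51.1
gripper_force: 0.0
```

move_arm(dp=[[-0.024,0.024,0.8],[0,0,0.8],[0,0,0.46],[0,0,0],[0,0,0]], dr=[[0,0,0],[0,0,0],[0,0,0],[0,0,0],[0,0,0]], grip=[0.6,0.6,0.6,0.6,0.6])

```text
time: 3.63
eef_pos: [530.0, -70.8, 175.6]
tcp_rot: [[0.571, 0.821, -0.003], [0.821, -0.571, 0.001], [-0.001, -0.003, -1.0]]
wrist_force: [0.0, -0.4, 0.0]
gripper_width: 51.3
gripper_force: 0.0
```

```bash
python3 - <<'E'
from h import *
t=read_camera("top")["image"][245:335,265:385];s=read_camera("scene")["image"][140:240,295:405]
a=cv2.resize(t,(400,300),interpolation=2);b=cv2.resize(s,(330,300),interpolation=2)
cv2.imwrite("pics/crop1.png",np.hstack([a,b])[:,:,::-1])
E
```

```text
(no output)
```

View pics/crop1.png

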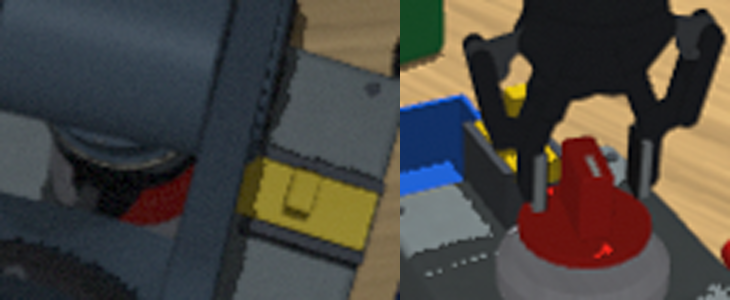

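The fingers straddle the red bar with the tips just above the flange. Now I close gently.

move_arm(dp=[[0,0,0],[0,0,0],[0,0,0],[0,0,0],[0,0,0]], dr=[[0,0,0],[0,0,0],[0,0,0],[0,0,0],[0,0,0]], grip=[0.1,0.1,0.1,0.1,0.1], squeeze=25)

```text
time: 4.15
eef_pos: [531.4, -71.2, 177.3]
tcp_rot: [[0.571, 0.821, 0.003], [0.821, -0.571, -0.001], [0.001, 0.003, -1.0]]
wrist_force: [0.3, 0.4, 2.3]
gripper_width: 19.4
gripper_force: 30.1
```

move_arm(dp=[[0,0,0],[0,0,0],[0,0,0]], dr=[[0,0,0],[0,0,0],[0,0,0]], grip=[0.1,0.1,0.1])

```text
time: 4.4
eef_pos: [531.3, -71.1, 176.6]
tcp_rot: [[0.571, 0.821, 0.002], [0.821, -0.571, -0.0], [0.001, 0.002, -1.0]]
wrist_force: [1.7, -0.9, 2.3]
gripper_width: 19.5
gripper_force: 30.1
```

move_arm(dp=[[0,0,0.02],[0,0,0.02],[0,0,0.02],[0,0,0]], dr=[[0,0,0],[0,0,0],[0,0,0],[0,0,0]], grip=[0.1,0.1,0.1,0.1])

```text
time: 4.73
eef_pos: [531.3, -71.1, 174.5]
tcp_rot: [[0.571, 0.821, 0.002], [0.821, -0.571, -0.001], [0.001, 0.002, -1.0]]
wrist_force: [1.0, 1.4, 9.2]
gripper_width: 19.6
gripper_force: 31.1
```

move_arm(dp=[[0,0,0.015],[0,0,0]], dr=[[0,0,0],[0,0,0]], grip=[0.1,0.1])

```text
time: 4.9
eef_pos: [531.4, -71.1, 174.3]
tcp_rot: [[0.571, 0.821, 0.002], [0.821, -0.571, -0.001], [0.001, 0.002, -1.0]]
wrist_force: [-0.7, 0.5, 13.3]
gripper_width: 19.7
gripper_force: 31.7
```

move_arm(dp=[[0,0,0.015],[0,0,0]], dr=[[0,0,0],[0,0,0]], grip=[0.1,0.1])

```text
time: 5.07
eef_pos: [531.3, -71.1, 174.2]
tcp_rot: [[0.571, 0.821, 0.003], [0.821, -0.571, -0.001], [0.001, 0.003, -1.0]]
wrist_force: [-1.1, 0.8, 16.7]
gripper_width: 19.4
gripper_force: 32.1
```

Butting at z≈174. I ease the pressure to about 8 N and turn in small steps, watching z.

move_arm(dp=[[0,0,-0.035],[0,0,0],[0,0,0]], dr=[[0,0,0],[0,0,0.008],[0,0,0.006]], grip=[0.1,0.1,0.1])

```text
time: 5.32
eef_pos: [531.4, -71.2, 174.2]
tcp_rot: [[0.642, 0.766, 0.002], [0.766, -0.642, -0.001], [0.001, 0.002, -1.0]]
wrist_force: [2.9, 0.2, 2.3]
gripper_width: 19.5
gripper_force: 30.1
```

move_arm(dp=[[0,0,0.02],[0,0,0]], dr=[[0,0,0.008],[0,0,0.006]], grip=[0.1,0.1])

```text
time: 5.48
eef_pos: [531.4, -71.3, 172.6]
tcp_rot: [[0.707, 0.707, 0.002], [0.707, -0.707, -0.001], [0.001, 0.002, -1.0]]
wrist_force: [2.0, -1.1, 2.5]
gripper_width: 19.8
gripper_force: 30.1
```

It dropped past the butting level with friction force only, so the dog is in a gap. I stop turning and go down.

move_arm(dp=[[0,0,0.03],[0,0,0.03],[0,0,0]], dr=[[0,0,0],[0,0,0],[0,0,0]], grip=[0.1,0.1,0.1])

```text
time: 5.73
eef_pos: [531.4, -71.3, 169.3]
tcp_rot: [[0.705, 0.709, 0.002], [0.709, -0.705, -0.0], [0.001, 0.002, -1.0]]
wrist_force: [4.4, 0.2, -0.5]
gripper_width: 19.6
gripper_force: 29.8
```

move_arm(dp=[[0,0,0.04],[0,0,0.04],[0,0,0]], dr=[[0,0,0],[0,0,0],[0,0,0]], grip=[0.1,0.1,0.1])

```text
time: 5.98
eef_pos: [531.5, -71.3, 166.1]
tcp_rot: [[0.706, 0.709, 0.002], [0.709, -0.706, -0.001], [0.001, 0.002, -1.0]]
wrist_force: [4.0, -1.0, 5.5]
gripper_width: 19.6
gripper_force: 30.4
```

move_arm(dp=[[0,0,0.02],[0,0,0]], dr=[[0,0,0],[0,0,0]], grip=[0.1,0.1])

```text
time: 6.15
eef_pos: [531.4, -71.3, 165.9]
tcp_rot: [[0.706, 0.709, 0.002], [0.709, -0.706, -0.001], [0.001, 0.002, -1.0]]
wrist_force: [1.6, 0.2, 11.0]
gripper_width: 19.5
gripper_force: 31.3
```

Solid stop at z≈165.9 (8.3 mm below butting), so the knob is home. I release with slight downward load.

move_arm(dp=[[0,0,-0.01],[0,0,0],[0,0,0],[0,0,0],[0,0,0]], dr=[[0,0,0],[0,0,0],[0,0,0],[0,0,0],[0,0,0]], grip=[0.1,0.1,0.6,0.6,0.6])

```text
time: 6.57
eef_pos: [528.5, -70.3, 164.0]
tcp_rot: [[0.706, 0.709, -0.005], [0.709, -0.706, 0.001], [-0.002, -0.004, -1.0]]
wrist_force: [-0.7, 0.9, 0.4]
gripper_width: 50.7
gripper_force: 0.0
```

move_arm(dp=[[0,0,-0.2],[0,0,-0.8],[0,0,-0.8],[0,0,-0.4],[0,0,0]], dr=[[0,0,0],[0,0,0],[0,0,0],[0,0,0],[0,0,0]], grip=[0.6,0.6,0.6,0.6,0.6])

```text
time: 6.98
eef_pos: [533.1, -71.7, 280.6]
tcp_rot: [[0.706, 0.709, 0.01], [0.709, -0.706, -0.004], [0.004, 0.009, -1.0]]
wrist_force: [0.9, -0.7, 0.1]
gripper_width: 50.9
gripper_force: 0.0
```

move_arm(dp=[[0,0,0],[0,0,0],[0,0,0]], dr=[[0,0,-0.0191],[0,0,-0.0191],[0,0,-0.0191]], grip=[0.6,0.6,0.6])

```text
time: 7.23
eef_pos: [529.4, -70.6, 274.4]
tcp_rot: [[0.406, 0.914, -0.003], [0.914, -0.406, 0.001], [-0.0, -0.003, -1.0]]
wrist_force: [0.2, 0.1, 0.1]
gripper_width: 51.3
gripper_force: 0.0
```

move_arm(dp=[[-0.8,0,0],[-0.8,0,0],[-0.11,0,0],[0,0,0],[0,0,0]], dr=[[0,0,0],[0,0,0],[0,0,0],[0,0,0],[0,0,0]], grip=[0.6,0.6,0.6,0.6,0.6])

```text
time: 7.65
eef_pos: [494.8, -148.6, 274.4]
tcp_rot: [[0.413, 0.911, -0.002], [0.911, -0.412, 0.002], [0.001, -0.002, -1.0]]
wrist_force: [-0.2, 0.3, 0.4]
gripper_width: 51.1
gripper_force: 0.0
```

```bash
python3 - <<'E'
from h import *
s=sense();print(s["eef_pos"],s["tcp_rot"])
c=read_camera("scene")
m=mask(c["image"],"r");r=np.argwhere(m[170:240,325:390]);print("scene red",r.min(0)+[170,325],r.max(0)+[170,325])
b=cv2.resize(c["image"][120:250,285:415],(590,590),interpolation=2)
cv2.imwrite("pics/crop2.png",b[:,:,::-1])
E
```

```text
[ 494.7749817  -148.56464251  274.44462099] [[ 4.12502157e-01  9.10955276e-01 -1.56726014e-03]
 [ 9.10956144e-01 -4.12499562e-01  1.73652631e-03]
 [ 9.35403681e-04 -2.14402610e-03 -9.99997264e-01]]
scene red [191 334] [234 377]
```

View pics/crop2.png

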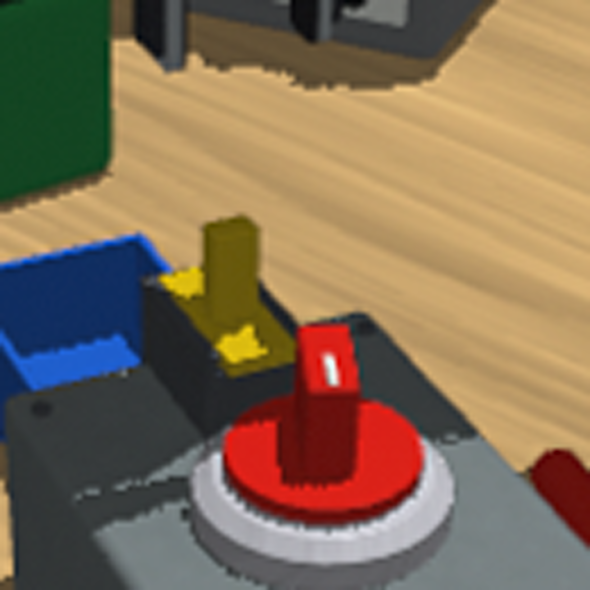

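The picture shows the knob's flange low over the housing (red rows moved down about 6 px). The yellow tab is clear at crop (230,265). Now I descend on the tab.

move_arm(dp=[[0,0.03,0.8],[0,0,0.8],[0,0,0.4],[0,0,0]], dr=[[0,0,0],[0,0,0],[0,0,0],[0,0,0]], grip=[0.6,0.6,0.6,0.6])

```text
time: 8.03
eef_pos: [493.9, -146.3, 170.7]
tcp_rot: [[0.409, 0.912, -0.01], [0.912, -0.409, 0.006], [0.001, -0.011, -1.0]]
wrist_force: [-0.9, -0.2, -0.5]
gripper_width: 51.3
gripper_force: 0.0
```

move_arm(dp=[[0,0,0],[0,0,0],[0,0,0],[0,0,0],[0,0,0]], dr=[[0,0,0],[0,0,0],[0,0,0],[0,0,0],[0,0,0]], grip=[0.1,0.1,0.1,0.1,0.1])

```text
time: 8.45
eef_pos: [496.9, -149.0, 176.7]
tcp_rot: [[0.411, 0.912, 0.001], [0.912, -0.411, 0.0], [0.001, 0.001, -1.0]]
wrist_force: [-2.4, 3.3, 6.2]
gripper_width: 19.5
gripper_force: 27.6
```

move_arm(dp=[[0.08,0,0],[0.08,0,0],[0.08,0,0],[0.08,0,0],[0.08,0,0]], dr=[[0,0,0],[0,0,0],[0,0,0],[0,0,0],[0,0,0]], grip=[0.1,0.1,0.1,0.1,0.1])

```text
time: 8.87
eef_pos: [504.5, -131.9, 176.7]
tcp_rot: [[0.41, 0.912, -0.0], [0.912, -0.41, -0.002], [-0.002, 0.001, -1.0]]
wrist_force: [-5.1, -1.2, 7.1]
gripper_width: 19.7
gripper_force: 27.8
```

move_arm(dp=[[0.08,0,0],[0.05,0,0],[0,0,0]], dr=[[0,0,0],[0,0,0],[0,0,0]], grip=[0.1,0.1,0.1])

```text
time: 9.12
eef_pos: [506.7, -127.0, 176.7]
tcp_rot: [[0.409, 0.913, -0.002], [0.913, -0.409, -0.004], [-0.005, 0.0, -1.0]]
wrist_force: [-7.0, -4.0, 8.3]
gripper_width: 19.5
gripper_force: 27.8
```

move_arm(dp=[[0.05,0,0],[0.03,0,0],[0,0,0],[0,0,0]], dr=[[0,0,0],[0,0,0],[0,0,0],[0,0,0]], grip=[0.1,0.1,0.1,0.1])

```text
time: 9.45
eef_pos: [506.8, -126.7, 176.8]
tcp_rot: [[0.407, 0.913, -0.005], [0.913, -0.407, -0.01], [-0.011, -0.001, -1.0]]
wrist_force: [-13.0, -14.8, 9.5]
gripper_width: 19.6
gripper_force: 27.8
```

Hit the end stop well past the 16 mm blocking point. I relax, release and lift.

move_arm(dp=[[-0.04,0,0],[0,0,0],[0,0,0],[0,0,0],[0,0,0]], dr=[[0,0,0],[0,0,0],[0,0,0],[0,0,0],[0,0,0]], grip=[0.1,0.6,0.6,0.6,0.6])

```text
time: 9.87
eef_pos: [509.2, -123.5, 175.3]
tcp_rot: [[0.411, 0.912, 0.001], [0.912, -0.411, -0.0], [0.0, 0.002, -1.0]]
wrist_force: [-0.2, 0.1, 0.8]
gripper_width: 50.9
gripper_force: 0.0
```

move_arm(dp=[[0,0,-0.3],[0,0,-0.8],[0,0,-0.8],[0,0,-0.8],[0,0,0]], dr=[[0,0,0],[0,0,0],[0,0,0],[0,0,0],[0,0,0]], grip=[0.6,0.6,0.6,0.6,0.6])

```text
time: 10.28
eef_pos: [513.3, -125.1, 318.2]
tcp_rot: [[0.41, 0.912, 0.016], [0.912, -0.41, -0.007], [-0.0, 0.018, -1.0]]
wrist_force: [0.3, 0.1, 0.6]
gripper_width: 51.2
gripper_force: 0.0
```

```bash
python3 - <<'E'
from h import *
c=read_camera("scene")
b=cv2.resize(c["image"][120:250,285:415],(590,590),interpolation=2)
cv2.imwrite("pics/crop3.png",b[:,:,::-1])
print(sense()["eef_pos"])
E
```

```text
[ 511.55995666 -124.37275606  314.81648403]
```

View pics/crop3.png

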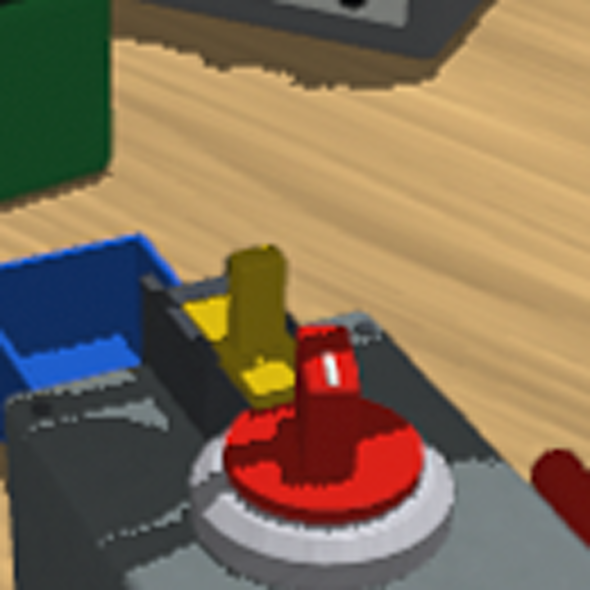

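```bash
python3 - <<'E'
from h import *
s=read_camera("scene");d=np.array([.411,.911,0]);p=np.array([496.6,-149,196])
for k in(0,16,24,26):print(k,proj(s,p+k*d)-proj(s,p))
im0=cv2.imread("pics/scene0.png");im1=s["image"][:,:,::-1]
y=lambda im:np.argwhere(cv2.inRange(cv2.cvtColor(im.copy(),cv2.COLOR_BGR2HSV),(20,120,40),(35,255,255))[160:260,320:380]>0)
for im in(im0,im1):
    a=y(im)+[160,320];top=a[:,0].min();b=a[a[:,0]<top+8];print("tab top row",top,"cols",b[:,1].min(),b[:,1].max())
g=lambda im,x:im[:,x,2].astype(float)-im[:,x,1]
def edge(im,x): # lowest red->grey, subpixel
    v=g(im,x)[215:245];h=v[:8].max()/2;i=max(j for j in range(len(v)-1) if v[j]>=h>v[j+1]);return 215+i+(v[i]-h)/(v[i]-v[i+1])
print([round(edge(im1,x)-edge(im0,x),2) for x in range(345,370,3)])
c=np.array([531.4,-71.2,153.])
q=c+38*np.array([.74,.67,0]);print("14mm flange:",proj(s,q-[0,0,14])-proj(s,q))
E
```

```text
0 [0. 0.]
16 [3.80898677 4.3272781 ]
24 [5.75012306 6.53254608]
26 [6.23930379 7.08828996]
tab top row 167 cols 329 342
tab top row 174 cols 335 348
[np.float64(6.09), np.float64(8.42), np.float64(8.5), np.float64(8.28), np.float64(8.16), np.float64(8.03), np.float64(7.72), np.float64(6.04), np.float64(5.8)]
14mm flange: [-0.35100983  6.7623837 ]
```

The tab moved (6, 7) px, which matches 26 mm, and the flange dropped by about the expected 7 px. I hand in now.

```bash
python3 -c "
from cell import *
print(close_job())"
```

```text
the job is handed in; nothing more can be done
None
```

The winder is in gear: the knob went to its solid stop, the keeper slid to its end stop over the flange, the gripper was clear, and the job was handed in at about 10 s (no verdict was returned).

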